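Seat a taper-foot mixing jar in its oscillating mixer

TASK

Load the steel jar with the tapered foot into the oscillating mixer: lower it gently into the conical cup and turn it by feel until the groove under its foot drops over the drive bar and the cone sits fully home and upright. Then, keeping it seated, swing the jar together with the mixer's head to the stop anticlockwise (seen from above) and after that to the stop clockwise, to prove that it rocks free, and let go, leaving it seated. Lower the jar rather than dropping it in (the last few millimetres over the bar do not matter), and leave the flat-bottomed jar, the beaker, the red-capped vial and the weighing boat where they are.

Things in the scene. Friction and masses are not known exactly. Their poses are not given: they have to be found in the camera images.
- jar: Steel jar, 102 mm high, 0.34 to 0.61 kg, upright on the bench; told from the other by its narrower tapered foot. Origin: centre of its underside. Two jaws, z 0 to 9 mm, within 23 mm of the axis, parted by one groove 7 mm wide and 43 mm long along the jar's x; cone (20 degrees to the axis), radius 23 mm at z 9 to 29.5 at z 27; body radius 33, z 30 to 62.
- jar_grip (a point): Middle of the bar on top of the jar's lid: 52 mm long along the jar's x (so along the groove), 14 mm wide along its y, 18 mm high, 93 mm above the jar's origin. Below it a neck of radius 8.5 mm, then the lid (radius 34 mm, top 21 mm below this point). Axes as the jar's.
- flat_jar: Another steel jar, same size, lid and bar, but its 66 mm wide body goes straight down to a flat bottom (it does not fit the mixer). Origin: centre of its underside. To be left alone. The two jars may stand in either place.
- mixer: Oscillating sample mixer fixed on the bench: white housing 236 x 178 mm, top 59 mm high, a control pod 95 mm high along its rear, 90 to 134 mm behind the head's axis. Origin: on the bench under the head's axis; x points from its front to the pod, z up. The round head on top carries a steel cup and turns about the upright axis.
- cup_rim (a point): Centre of the cup's mouth on the head, 95 mm above the bench: conical bore matching the jar's foot, outer radius 38 mm, floor 25 mm below this point. Across the floor lies a drive bar 44 x 5 mm, 7 mm high, that turns with the head; it is found within 0.6 rad of the mixer's x, either way. The head drags with 0.1 N m and stays where left.
- seat (a point): On the cup's axis 71 mm above the bench: where the jar's origin lies with the cone fully home; axes as the mixer's. While the jaws stand on the drive bar the jar is 6 mm too high, with about 2 mm sideways play; it drops when the groove lies along the bar, either way round, within about 0.05 rad.
- stop_ccw (a point): Same point as seat, turned +0.79 rad about z. The head turns 0.75 rad either way from where the bar lies along the mixer's x, between two rubber stops. On its anticlockwise stop (seen from above) the x axis of the seated jar lies along this x, either way round, within 0.1 rad. The groove has about 0.05 rad of play on the bar.
- stop_cw (a point): The same for the clockwise stop, turned -0.79 rad.
- glass_beaker: Small beaker, 46 mm across, 54 mm high; bystander, origin at the centre of its underside.
- red_vial: Small vial with a red cap, 22 mm across, 56 mm high; bystander, origin at the centre of its underside.
- weigh_boat: White weighing boat, 54 x 68 x 13 mm; bystander, origin at the centre of its underside.

How it is judged:
On the way, in this order (a step that is already met when the one before it is completed fails the run):
1. the jar sits fully home and upright in the cup (z of jar in the frame of seat below 0.0025 m and horizontal distance between jar and seat below 0.003 m and angle between jar's own z axis and vertical below 0.05 rad), for 0.2 s.
2. seated, it has been swung with the head to the anticlockwise stop (angle between the x axis of jar and the x axis of stop_ccw, either way round below 0.1 rad and z of jar in the frame of seat below 0.003 m and horizontal distance between jar and seat below 0.003 m), for 0.1 s.
3. seated, it has been swung with the head to the clockwise stop (angle between the x axis of jar and the x axis of stop_cw, either way round below 0.1 rad and z of jar in the frame of seat below 0.003 m and horizontal distance between jar and seat below 0.003 m), for 0.1 s.
At the end, for the whole second after the job is handed in: The jar stands released and at rest in the cup, upright within 0.05 rad, its origin within 3 mm of the seat sideways and less than 2.5 mm above it, after having been swung, seated, to the anticlockwise and then to the clockwise stop (all of step 1 and z of jar in the frame of seat above -0.003 m and linear speed of jar below 0.02 m/s); the robot touches nothing.
It fails at once if the jar is dropped into the cup (falls at more than 0.45 m/s, as after 1 cm of free fall, near the seat) (linear speed of jar above 0.45 m/s and distance between jar and seat below 0.05 m).
It fails at once if the flat-bottomed jar, the beaker, the vial or the weighing boat is pushed away by more than 2 cm (distance of any of flat_jar, glass_beaker, red_vial, weigh_boat from where it was at the start of the episode above 0.02 m).
It also fails if it takes over 67 s, if anything falls off the work surface, if the arm or the gripper's body presses on something with over 40 N, if the wrist force passes 120 N, or if a joint passes its speed limit or range.

ROBOT

A 7-joint arm with a two-finger parallel gripper is mounted at the origin on a cart in front of the work surface, level with it; the furniture and walls round the work are solid. World frame = base frame: x ahead of the robot, y to its left, z up, the work surface at z = 0. Lengths are in m, angles in rad, forces in N, time in s.
With the tool pointing down it reaches from about 0.4 to 0.9 m from the base axis. Payload 5.5 kg.
Tool frame: the origin (TCP) lies midway between the tips of the shut fingers; the grasp point (between the pads) lies 19 mm behind it; z points along the fingers, y is the line along which they close (so a half turn about z gives the same grasp; the last joint's range is limited). The gripper opens to 85 mm and grips with 20 to 120 N. Pads are 22 mm wide; open, the fingers measure 114 mm over their backs; the gripper's body (76 mm by 85 mm) begins 54 mm behind the grasp point. The pads swing forward as they close: fully open they stand 13 mm farther back than shut.
Start: joints at [-0.926, 0.501, -0.427, 1.55, 0.221, 1.138, -0.21], TCP at [0.242, 0.603, 0.231] pointing down, gripper open.
Joint ranges: [-2.88, 2.88], [-0.31, 2.03], [-1.54, 1.56], [0.2, 2.42], [-1.41, 4.55], [0.19, 2.02], [-2.57, 2.57]. Speed limits (rad/s): [2.57, 2.57, 3.14, 3.14, 3.14, 3.14, 3.14].

INTERFACE

Orientations are given as a rotation vector (axis times angle).
In Python, from workcell import bot, snapshot, ticket, search_frame, outline_of, pinpoint gives the robot as it stands.
- The arm moves only by the tool drive_tool, never from a script. Its argument "rows" is a list of rows, each a list of 7 numbers: the finger opening in cm, from 0 to 8.54, then the shift along the world's x, y, z in cm, then the turn, a rotation vector about the world's x, y, z in rad. A call has exactly 8 rows; each row shifts and turns the commanded pose from where the row before left it; what a row does not reach is not made up. A row lasts 1/8 s, in which the tool goes at most 62.5 mm and 10.7 degrees, less where a joint would pass 70% of its speed; a pose out of reach is approached as far as the arm can. A call with a gripper value outside its range is refused whole. The fingers move at their own pace and stop on an object; "force" is the grip in N (left out, the last holds). Time passes only in rows, so rows that do not move let the fingers close, or fill a call up. It gives the time, the measured TCP pose, the force, the opening and the grip force at its end, in the units of the state.
- bot.read_state(): the state, without advancing time (a new reading comes with each control period).
- snapshot(name): name is "scene" or "top" or "wrist"; returns a dict with "img" (420x560x3 uint8, red, green, blue), "vfov" (degrees; the focal length in pixels is half the picture's height over the tangent of half this angle, whatever the lens; pixels are square), "cx", "cy" (the principal point, pixels), "cam_to_world" (4x4, takes a point from camera to world coordinates). Camera axes: x right, y down, z forward; pixel columns grow to the right and rows downward; lengths in m; the calibration is good to about 2 mm. A picture is of the moment at which its call begins. There is no depth.
- ticket.hand_in(): hands the job in; it is judged then, once.
Trained networks look in the newest picture that a camera, given by its name, has taken for a name from the list of things; names that differ only in an ending like _2 or _b are one class to them, and where a whole thing is asked for, a point or a joint stands for the part that bears it (a point fixed in the world has none). Each returns a list of dicts, best first, with "p" (0 to 1); they miss things now and then, are a little off and sometimes report something else, mostly with a low value. They report only what shows in the picture. A call takes as long as a camera call.
- search_frame(camera, name): "rect" ([left, top, right, bottom] in pixels, round what is visible of it).
- outline_of(camera, name): "mask" (420x560 bool, what is visible of it) and "rect" ([left, top, right, bottom] in pixels, round what is visible of it).
- pinpoint(camera, name): "centre" ([row, column] in pixels: a listed point, or the origin of a listed thing).
The state is a dict: "time_s": time; "joint_pos": joint angles; "joint_vel": joint speeds; "effort": joint torques, N m; "ee_pos": TCP position; "orientation": TCP orientation; "force": force on the tool from outside, world axes, zero at the start; "torque": the same for the moment, N m; "grip_width": finger opening in m; "gripper_force": force on a finger pad.
Only numpy, scipy, OpenCV 4.12 (cv2) and the standard library are available. Lean on these libraries where they do the work, as an engineer would, in place of code of your own. Each camera call takes 0.05 s, during which the arm holds its last target. There are 200 camera calls.

## Working session

There is one attempt and no reset: what is moved stays moved. The work goes in short steps, Python scripts to look and compute and a tool call to move; the robot and the scene stay as the last step left them, time stands still between calls to the robot, and variables do not carry over. Pictures are saved under pics/ and viewed, at most 10 in all, crops included, and the job is handed in when it is done.

Besides the shell and the picture viewer there is one more tool, called after "Request:" in YAML: its name, and indented under it one key for each argument. drive_tool: Moves the arm, as the interface text tells. Its arguments: {"type":"object","properties":{"rows":{"type":"array","items":{"type":"array","items":{"type":"number"}}},"force":{"type":"number"}},"required":["rows"]}

```bash
mkdir -p pics; ls
cat > h.py <<'E'
import numpy as np, cv2
from workcell import bot, snapshot, ticket, search_frame, outline_of, pinpoint
def K(s):
    f=s["img"].shape[0]/2/np.tan(np.radians(s["vfov"])/2); return f,s["cx"],s["cy"]
def ray(s,rc):
    f,cx,cy=K(s); T=np.array(s["cam_to_world"]); d=T[:3,:3]@np.array([(rc[1]-cx)/f,(rc[0]-cy)/f,1]); return T[:3,3],d/np.linalg.norm(d)
def atz(s,rc,z):
    o,d=ray(s,rc); return o+d*(z-o[2])/d[2]
def tri(rs):
    A=0;b=0
    for o,d in rs:
        P=np.eye(3)-np.outer(d,d); A=A+P; b=b+P@o
    x=np.linalg.solve(A,b); return x,[float(np.linalg.norm((np.eye(3)-np.outer(d,d))@(x-o))) for o,d in rs]
def proj(s,p):
    f,cx,cy=K(s); T=np.linalg.inv(np.array(s["cam_to_world"])); q=T[:3,:3]@np.asarray(p)+T[:3,3]; return q[1]/q[2]*f+cy,q[0]/q[2]*f+cx
E
cat > a.py <<'E'
from h import *
np.set_printoptions(precision=4,suppress=True)
S={}
for c in ["scene","top","wrist"]:
    S[c]=snapshot(c); cv2.imwrite(f"pics/{c}0.png",S[c]["img"][:,:,::-1]); print(c,K(S[c]),np.array(S[c]["cam_to_world"])[:3,3])
cv2.imwrite("pics/st0.png",cv2.resize(np.vstack([S["scene"]["img"],S["top"]["img"]])[:,:,::-1],(400,600)))
for n in ["jar","jar_grip","flat_jar","cup_rim","mixer","seat","glass_beaker","red_vial","weigh_boat"]:
    rs=[]
    for c in ["scene","top"]:
        r=pinpoint(c,n)
        print(n,c,[(np.round(q["centre"],1),round(q["p"],2)) for q in r[:3]])
        if r: rs.append(ray(S[c],r[0]["centre"]))
    if len(rs)==2: print("   ",*tri(rs))
print(bot.read_state())
E
python3 a.py
```

```text
pics
scene (np.float64(447.5822724198547), 281.1221864489111, 210.93577778927448) [-0.1174  0.6168  0.5067]
top (np.float64(445.77108532067854), 273.6652768013928, 210.22316540636479) [ 0.4443 -0.0354  1.2528]
wrist (np.float64(356.4164287959965), 278.46570334764976, 211.04988700072053) [0.1817 0.6289 0.373 ]
jar scene [(array([230.5, 359.5]), 0.78)]
jar top [(array([235.1, 338.5]), 0.93)]
    [ 0.4224 -0.2205 -0.0085] [0.002260397414977046, 0.0022603974149770383]
jar_grip scene [(array([194.7, 362.8]), 0.79)]
jar_grip top [(array([238.6, 342.6]), 0.74)]
    [ 0.4154 -0.2165  0.0906] [0.001731706247869263, 0.0017317062478693225]
flat_jar scene [(array([254.7, 317.4]), 0.7)]
flat_jar top [(array([234.7, 279.7]), 0.72)]
    [ 0.4217 -0.0545 -0.0025] [0.0023900370458933553, 0.0023900370458933744]
cup_rim scene [(array([245.7, 187. ]), 0.72), (array([254.1, 186.9]), 0.51)]
cup_rim top [(array([193.1, 183.5]), 0.58)]
    [0.5311 0.2015 0.0903] [0.000637057648112279, 0.0006370576481121705]
mixer scene [(array([286.6, 191.3]), 0.88)]
mixer top [(array([198.7, 191.2]), 0.84)]
    [ 0.5254  0
[... 585 characters left out ...]
557]
weigh_boat scene [(array([208.9, 365.1]), 0.58)]
weigh_boat top [(array([220.4, 379.2]), 0.64)]
    [ 0.4706 -0.3299 -0.0023] [0.004510054679105993, 0.004510054679106049]
{'time_s': 1.05, 'joint_pos': array([-0.9258,  0.5009, -0.427 ,  1.5503,  0.2208,  1.1383, -0.2103]), 'joint_vel': array([ 0.0012, -0.002 ,  0.0007,  0.0016,  0.0007,  0.0002,  0.0005]), 'effort': array([ -0.0008, -56.9384,  -5.8105, -28.1338,   0.0128,   0.002 ,
        -0.    ]), 'ee_pos': array([0.2422, 0.6032, 0.2313]), 'orientation': array([-0.596 , -3.0845, -0.0002]), 'force': array([-0.7179,  0.131 , -0.8741]), 'torque': array([-0.0005, -0.0007, -0.0399]), 'gripper_force': 0.0, 'grip_width': 0.08576038771769864}
```

View pictures.

```bash
python3 -c "
import cv2,numpy as np
a=cv2.imread('pics/scene0.png');b=cv2.imread('pics/top0.png')
x=cv2.resize(a[150:350,100:420],(800,500));y=cv2.resize(b[130:290,130:430],None,fx=2.6,fy=2.6)
cv2.imwrite('pics/c1.png',x);cv2.imwrite('pics/c2.png',y)"
```

```text
(no output)
```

View pics/c1.png

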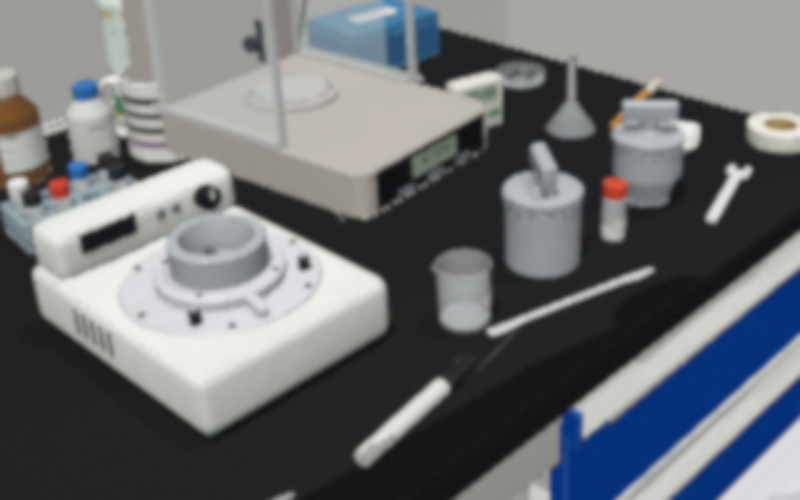

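View pics/c2.png

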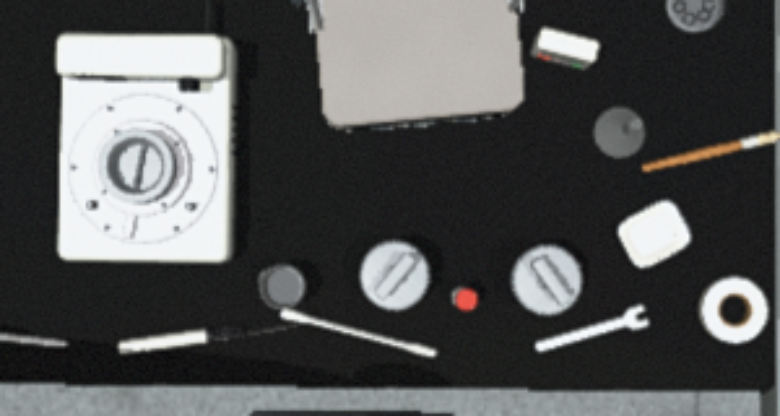

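The tapered-foot jar is the right-hand one: scene crop (650,150), top crop (547,280), with its bar running from (532,258) to (572,303), so its yaw is about +0.73. The drive bar shows in the cup at top crop (140,165), at roughly -0.14 rad. I'll move now and look into the cup on the way.

Request:
drive_tool:
  rows:
    - [8.5,3.1,-5.2,0.5,0,0,-0.17]
    - [8.5,3.1,-5.2,0.5,0,0,-0.17]
    - [8.5,3.1,-5.2,0.5,0,0,-0.17]
    - [8.5,3.1,-5.2,0.5,0,0,-0.17]
    - [8.5,3.1,-5.2,0.5,0,0,-0.17]
    - [8.5,3.1,-5.2,0.5,0,0,-0.17]
    - [8.5,3.1,-5.2,0.5,0,0,-0.17]
    - [8.5,3.1,-5.2,0.5,0,0,-0.17]

```text
time_s: 2.05
ee_pos: [0.491, 0.1856, 0.272]
orientation: [2.408, 2.017, 0.002]
force: [0.8, 1.3, 0.0]
grip_width: 0.0855
gripper_force: 0.0
```

```bash
cat > b.py <<'E'
from h import *; import sys,pickle
np.set_printoptions(precision=4,suppress=True)
tag=sys.argv[1]
w=snapshot("wrist"); cv2.imwrite(f"pics/w{tag}.png",w["img"][:,:,::-1]); pickle.dump(w,open(f"w{tag}.pkl","wb"))
for nz in sys.argv[2:]:
    n,z=nz.split(":"); r=pinpoint("wrist",n)
    for q in r[:2]: print(n,np.round(q["centre"],1),round(q["p"],2),atz(w,q["centre"],float(z)))
s=bot.read_state(); print({k:s[k] for k in ["time_s","joint_pos","ee_pos","orientation","force"]}, np.array(w["cam_to_world"])[:3,3])
E
python3 b.py 1 cup_rim:0.095 seat:0.071
```

```text
cup_rim [160.2 320.5] 0.58 [0.534  0.2064 0.095 ]
seat [162.3 315.1] 0.69 [0.5309 0.2019 0.071 ]
{'time_s': 2.2, 'joint_pos': array([-0.3961,  0.2057, -0.0142,  1.8289,  0.0048,  1.106 , -0.591 ]), 'ee_pos': array([0.4922, 0.1832, 0.2718]), 'orientation': array([2.4097, 2.0131, 0.0011]), 'force': array([-0.3261,  1.9275, -0.1788])} [0.5037 0.2522 0.4146]
```

View pics/w1.png

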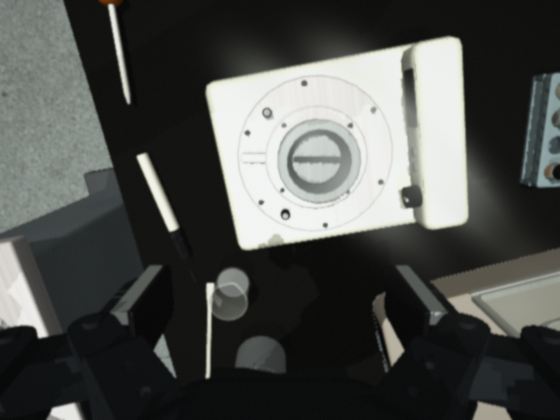

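The cup's rim centre is at about (159,319) in the wrist view. The drive bar shows as a horizontal line from (293,159) to (342,159), and the jar is not in view. I'll work out the bar's yaw and the cup centre, then carry on to the jar.

```bash
cat > c.py <<'E'
from h import *; import pickle
np.set_printoptions(precision=4,suppress=True)
w=pickle.load(open("w1.pkl","rb"))
g=cv2.cvtColor(w["img"],cv2.COLOR_RGB2GRAY)
cv2.imwrite("pics/cup.png",cv2.resize(w["img"][110:210,265:375,::-1],None,fx=5.4,fy=5.4,interpolation=cv2.INTER_CUBIC))
yaw=lambda a,b,z:(lambda p,q:np.arctan2(*(q-p)[[1,0]]))(atz(w,a,z),atz(w,b,z))
print("bar",yaw((159,293),(159,342),.077), "mid",atz(w,(159,317.5),.077))
print("housing sides",yaw((82,208),(47,400),.059),yaw((249,244),(232,415),.059),"front",yaw((249,242),(88,208),.059))
print("podrear",yaw((228,467),(40,461),.095))
E
python3 c.py
```

```text
bar -0.1762496943409397 mid [0.5331 0.2054 0.077 ]
housing sides -0.007222459789566987 -0.07103880134758508 front 1.5640063768549228
podrear 1.562362085712351
```

View pics/cup.png

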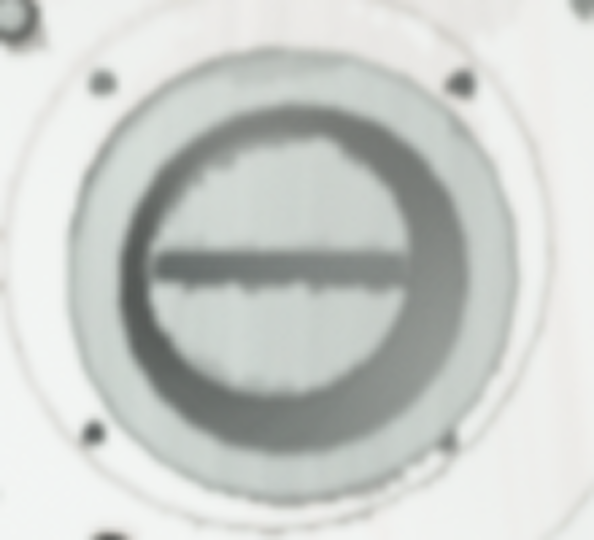

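Request:
drive_tool:
  rows:
    - [8.5,-0.9,-4.8,-0.3,0,0,-0.084]
    - [8.5,-0.9,-4.8,-0.3,0,0,-0.084]
    - [8.5,-0.9,-4.8,-0.3,0,0,-0.084]
    - [8.5,-0.9,-4.8,-0.3,0,0,-0.084]
    - [8.5,-0.9,-4.8,-0.3,0,0,-0.084]
    - [8.5,-0.9,-4.8,-0.3,0,0,-0.084]
    - [8.5,-0.9,-4.8,-0.3,0,0,-0.084]
    - [8.5,-0.9,-4.8,-0.3,0,0,-0.084]

```text
time_s: 3.2
ee_pos: [0.4184, -0.1968, 0.2474]
orientation: [-2.935, -1.119, -0.002]
force: [0.7, 0.4, 0.7]
grip_width: 0.0849
gripper_force: 0.0
```

```bash
python3 b.py 2 jar_grip:0.093 jar:0 red_vial:0.0
```

```text
jar_grip [207.5 295.5] 0.91 [ 0.421 -0.214  0.093]
jar [182.7 288.3] 0.66 [ 0.4216 -0.2085  0.    ]
red_vial [141.5 221. ] 0.58 [ 0.4067 -0.1242  0.    ]
{'time_s': 3.4, 'joint_pos': array([ 0.0478,  0.1136,  0.3599,  2.0075, -0.0473,  1.0285, -0.4126]), 'ee_pos': array([ 0.4183, -0.1963,  0.2472]), 'orientation': array([-2.9351, -1.1186, -0.0004]), 'force': array([-0.2623,  0.3632,  0.3509])} [ 0.4689 -0.1513  0.3901]
```

View pics/w2.png

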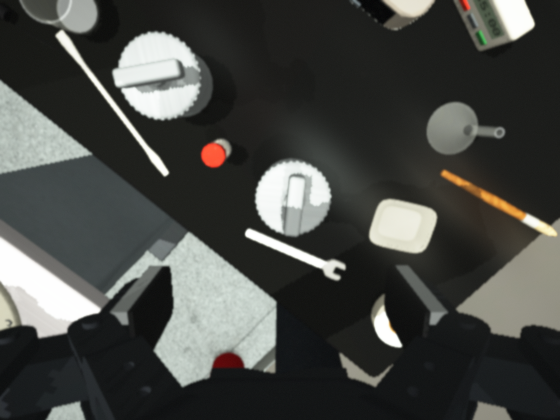

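Wrist view: the tapered jar's lid is centred at about (198,293), with its bar from (297,176) to (292,234). The vial is at (154,213), the flat jar at (75,160) and the boat at (225,403). The drive bar in the cup is at yaw -0.18. I'll refine the jar's bar next.

```bash
cat > d.py <<'E'
from h import *; import pickle
np.set_printoptions(precision=4,suppress=True)
w=pickle.load(open("w2.pkl","rb"))
cv2.imwrite("pics/j.png",cv2.resize(w["img"][145:250,240:345,::-1],None,fx=5.6,fy=5.6,interpolation=cv2.INTER_CUBIC))
t=snapshot("top"); s=snapshot("scene")
rs=[ray(w,(207.5,295.5))]
for c,im in (("top",t),("scene",s)):
    r=pinpoint(c,"jar_grip"); print(c,[(q["centre"],q["p"]) for q in r[:2]])
    if r: rs.append(ray(im,r[0]["centre"]))
print("grip",*tri(rs), tri(rs[:2]))
rs=[ray(w,(207.5,295.5))]
for c,rc in (("top",(193.1,183.5)),("scene",(245.7,187.))): pass
w1=pickle.load(open("w1.pkl","rb"))
print("rim",*tri([ray(w1,(161,319.2)),ray(t,(193.1,183.5)),ray(s,(245.7,187.))]), atz(w1,(161,319.2),.095))
E
python3 d.py
```

```text
top [([235.9, 343.8], 0.47)]
scene [([196.9, 360.8], 0.85)]
grip [ 0.4211 -0.2183  0.083 ] [0.0027098139994843648, 0.0030754183607748795, 0.0011546232054438332] (array([ 0.4232, -0.2144,  0.1022]), [0.0024386475807826463, 0.002438647580782649])
rim [0.5319 0.2027 0.0896] [0.0027543900814582765, 0.0019399978615135644, 0.0011006822413958126] [0.5327 0.2059 0.095 ]
```

View pics/j.png

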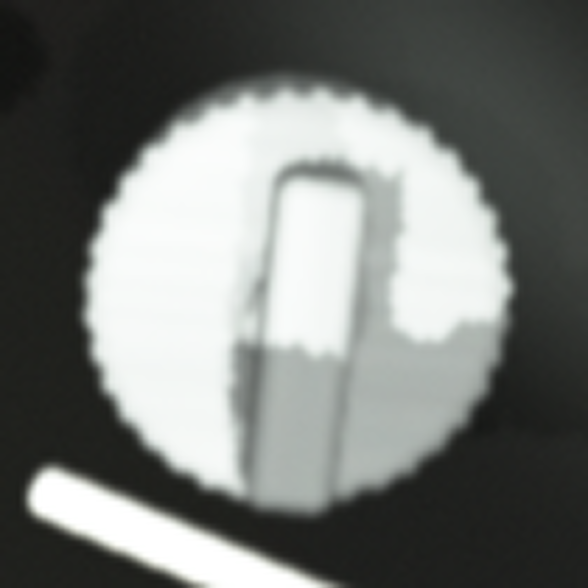

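Run:
```python
from h import *; import pickle
w=pickle.load(open("w2.pkl","rb"))
for z in (.102,.095):
    a=atz(w,(176.8,297.1),z);b=atz(w,(236.4,292.1),z)
    print("bar",(a+b)/2,np.linalg.norm(a-b),np.arctan2(*(a-b)[[1,0]]))
# lid rim circle: crop x 85..512, y 80..515
l=[atz(w,(145+y/5.6,240+x/5.6),.070) for x,y in ((85,300),(512,300),(300,82),(300,515))]
print("lid",(l[0]+l[1])/2,(l[2]+l[3])/2,np.linalg.norm(l[0]-l[1]),np.linalg.norm(l[2]-l[3]))
from scipy.spatial.transform import Rotation as R
s=bot.read_state(); M=R.from_rotvec(s["orientation"]).as_matrix(); print(M.round(3), np.arctan2(M[1,1],M[0,1]),s["time_s"],s["ee_pos"])
```

```text
bar [ 0.42203994 -0.21140064  0.102     ] 0.05153088162835745 0.6594049386236338
bar [ 0.42090123 -0.21286091  0.095     ] 0.05278295997464235 0.6594049386236337
lid [ 0.42219477 -0.21163212  0.07      ] [ 0.42175568 -0.21236349  0.07      ] 0.07029613475603956 0.07320585815948492
[[ 0.744  0.668  0.   ]
 [ 0.668 -0.744  0.001]
 [ 0.    -0.    -1.   ]] -0.839327500203531 3.6 [ 0.41872883 -0.19503751  0.24727377]
```

Request:
drive_tool:
  rows:
    - [8.5,0.35,-1.7,-4.0,0,0,-0.07]
    - [8.5,0,0,-5.0,0,0,0]
    - [8.5,0,0,-4.5,0,0,0]
    - [8.5,0,0,-2.3,0,0,0]
    - [8.5,0,0,-1.0,0,0,0]
    - [1.0,0,0,0,0,0,0]
    - [1.0,0,0,0,0,0,0]
    - [1.0,0,0,0,0,0,0]
  force: 60

```text
time_s: 4.6
ee_pos: [0.4225, -0.214, 0.0804]
orientation: [2.972, 1.015, 0.003]
force: [0.3, 0.4, -0.7]
grip_width: 0.0318
gripper_force: 0.0
```

Request:
drive_tool:
  rows:
    - [0.5,0,0,0,0,0,0]
    - [0.5,0,0,0,0,0,0]
    - [0.5,0,0,0,0,0,0]
    - [0.5,0,0,0.0,0,0,0]
    - [0.5,0,0,0.5,0,0,0]
    - [0.5,0,0,1.5,0,0,0]
    - [0.5,0,0,2,0,0,0]
    - [0.5,0,0,2,0,0,0]

```text
time_s: 5.6
ee_pos: [0.4213, -0.2138, 0.1404]
orientation: [2.973, 1.014, -0.001]
force: [0.2, -0.4, -5.8]
grip_width: 0.013
gripper_force: 58.7
```

```bash
python3 -c "
from h import *
from scipy.spatial.transform import Rotation as R
s=bot.read_state();M=R.from_rotvec(s['orientation']).as_matrix();print(s,np.arctan2(M[1,1],M[0,1]))"
```

```text
{'time_s': 5.6, 'joint_pos': array([ 0.09468455,  0.29096796,  0.36753994,  2.0884166 , -0.1458544 ,
        0.78623173, -0.36172242]), 'joint_vel': array([-0.09342616, -0.27933677,  0.08123876, -0.11032598,  0.15990606,
        0.36435751, -0.1397431 ]), 'effort': array([  0.63251249, -39.01247978,   3.29524197, -23.34466875,
        -0.16599847,  -0.40878165,   0.18505963]), 'ee_pos': array([ 0.42132188, -0.21384656,  0.14036703]), 'orientation': array([ 2.97330862e+00,  1.01441530e+00, -5.10551516e-04]), 'force': array([ 0.22804967, -0.37909464, -5.81054434]), 'torque': array([-0.03309086,  0.03065143, -0.00151292]), 'gripper_force': 58.6969280987978, 'grip_width': 0.01302059712527456} -0.9132155659131792
```

Request:
drive_tool:
  rows:
    - [0.5,0,0,4,0,0,0.17]
    - [0.5,0,1.7,4,0,0,0.178]
    - [0.5,0.9,3.2,0,0,0,0.178]
    - [0.5,0.9,3.2,0,0,0,0.178]
    - [0.5,0.9,3.2,0,0,0,0.178]
    - [0.5,0.9,3.2,0,0,0,0.178]
    - [0.5,0.9,3.2,0,0,0,0.178]
    - [0.5,0.9,3.2,0,0,0,0.178]

```text
time_s: 6.6
ee_pos: [0.4754, -0.0042, 0.2198]
orientation: [1.591, 2.708, -0.001]
force: [-0.3, -0.1, -5.6]
grip_width: 0.0127
gripper_force: 58.6
```

Request:
drive_tool:
  rows:
    - [0.5,0.97,3.5,0,0,0,0.178]
    - [0.5,0.97,3.5,0,0,0,0.178]
    - [0.5,0.97,3.5,0,0,0,0.178]
    - [0.5,0.97,3.5,0,0,0,0.178]
    - [0.5,0.97,3.5,0,0,0,0.178]
    - [0.5,0.97,3.3,0,0,0,0]
    - [0.5,0,0,0,0,0,0]
    - [0.5,0,0,0,0,0,0]

```text
time_s: 7.6
ee_pos: [0.5334, 0.202, 0.2192]
orientation: [-0.28, -3.128, 0.003]
force: [0.2, -0.4, -5.4]
grip_width: 0.0126
gripper_force: 59.0
```

```bash
cat > e.py <<'E'
from h import *; import sys
np.set_printoptions(precision=4,suppress=True)
from scipy.spatial.transform import Rotation as R
S={}; F=[]
for c in ["scene","top"]:
    S[c]=snapshot(c); s=bot.read_state(); F.append(np.r_[s["force"],s["torque"]])
    cv2.imwrite(f"pics/{c}{sys.argv[1]}.png",S[c]["img"][:,:,::-1])
for n in sys.argv[2:]:
    rs=[]
    for c in S:
        r=pinpoint(c,n); s=bot.read_state(); F.append(np.r_[s["force"],s["torque"]])
        if r: print(n,c,np.round(r[0]["centre"],1),round(r[0]["p"],2)); rs.append(ray(S[c],r[0]["centre"]))
    if len(rs)==2: print("  ",*tri(rs))
M=R.from_rotvec(s["orientation"]).as_matrix(); y=np.arctan2(M[1,1],M[0,1])
print("t",s["time_s"],"ee",s["ee_pos"],"jar yaw",y+np.pi/2,"z axis",M[:,2],"q",s["joint_pos"],"w",s["grip_width"])
print("F",np.mean(F,0))
E
python3 e.py 3 jar jar_grip
```

```text
jar scene [226.2 185.5] 0.7
jar top [185.9 179.3] 0.53
   [0.5423 0.1995 0.1284] [0.005855411936311217, 0.0058554119363113735]
jar_grip scene [176.  180.9] 0.78
jar_grip top [186.9 170.8] 0.58
   [0.5321 0.199  0.2316] [0.0032563291794993066, 0.003256329179499369]
t 7.9 ee [0.5339 0.2023 0.2194] jar yaw 2.9625295725054084 z axis [ 0.     -0.0003 -1.    ] q [-0.2723  0.3454 -0.1701  1.7736  0.0674  1.0283  0.9243] w 0.012605315115213152
F [-0.0491 -0.1005 -4.8583 -0.0257 -0.0188 -0.0179]
```

```bash
python3 -c "
import cv2,numpy as np
a=cv2.imread('pics/scene3.png');b=cv2.imread('pics/top3.png')
x=cv2.resize(a[150:290,120:250],(520,560),interpolation=cv2.INTER_CUBIC);y=cv2.resize(b[140:250,150:205],(280,560),interpolation=cv2.INTER_CUBIC)
cv2.imwrite('pics/c3.png',np.hstack([x,y]))"
```

```text
(no output)
```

View pics/c3.png

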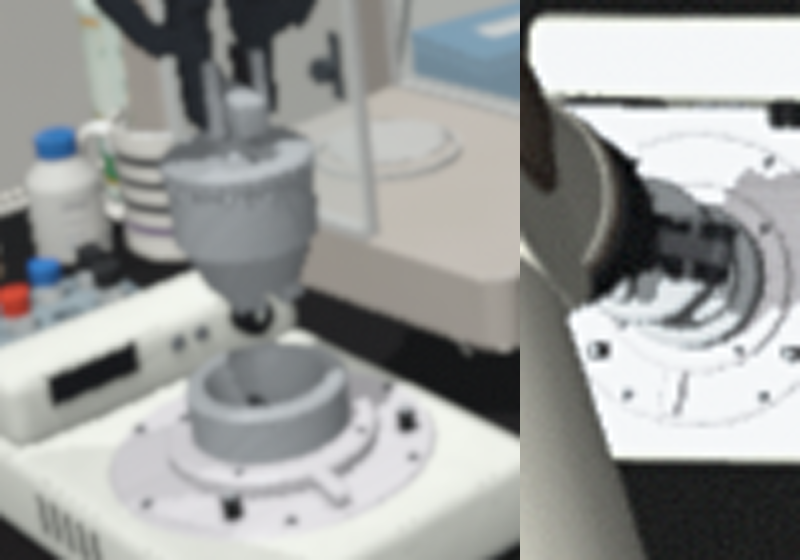

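Scene crop: the jar hangs upright, its body at x 165–317, over the cup rim at x 188–352. The foot is tapered and the groove is visible. I'll compute the sideways offset from this one view.

```bash
cat > f.py <<'E'
from h import *
np.set_printoptions(precision=4,suppress=True)
s=snapshot("scene"); 
J0=np.array([.5339,.2023]); C0=np.array([.5327,.2059])
zb=.2194-.0797+.046; 
# measured cols
cj,cc=120+241/4,120+270/4
pj=proj(s,[*J0,zb]); pc=proj(s,[*C0,.095])
print("jar pred",pj,"meas",cj," cup pred",pc,"meas",cc)
e=1e-3
gj=[(proj(s,[*(J0+d),zb])[1]-pj[1])/e for d in np.eye(2)*e]; gc=[(proj(s,[*(C0+d),.095])[1]-pc[1])/e for d in np.eye(2)*e]
print("dcol/dm jar",gj,"cup",gc)
print("edge check width", 152/4, 164/4)
E
python3 f.py
```

```text
jar pred (np.float64(199.66978276236287), np.float64(180.03772739294573)) meas 180.25  cup pred (np.float64(244.1690154591104), np.float64(184.6310225842352)) meas 187.5
dcol/dm jar [np.float64(-322.8186315394055), np.float64(-456.3532229673797)] cup [np.float64(-312.8521966200992), np.float64(-433.9142077251097)]
edge check width 38.0 41.0
```

Run:
```python
from h import *
t=snapshot("top"); s=snapshot("scene")
im=cv2.imread("pics/top0.png")
print(atz(t,(193.8,183.8),.077),atz(t,(193.1,183.5),.095))
im0=cv2.imread("pics/scene0.png")
cv2.imwrite("pics/c4.png",np.hstack([cv2.resize(im[165:225,150:215],(390,360),interpolation=cv2.INTER_CUBIC),cv2.resize(im0[225:285,155:220],(390,360),interpolation=cv2.INTER_CUBIC)]))
```

```text
[0.52981838 0.20282759 0.077     ] [0.53032646 0.19999744 0.095     ]
```

View pics/c4.png

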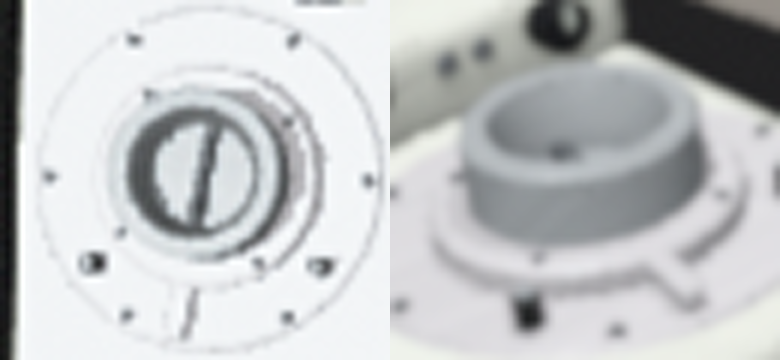

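Top crop: the cup mouth is centred at about (193,171) and the drive bar runs from (192,222) to (214,125). Scene crop: the rim is centred at about (194,125) in the right half. Combined, the cup axis is near (0.530, 0.203). I'll lower the jar by feel.

Request:
drive_tool:
  rows:
    - [0.5,-0.2,0,-1.5,0,0,0]
    - [0.5,0,0,-1.5,0,0,0]
    - [0.5,0,0,-0.8,0,0,0]
    - [0.5,0,0,-0.5,0,0,0]
    - [0.5,0,0,-0.3,0,0,0]
    - [0.5,0,0,-0.3,0,0,0]
    - [0.5,0,0,0,0,0,0]
    - [0.5,0,0,0,0,0,0]

```text
time_s: 9.05
ee_pos: [0.532, 0.2033, 0.1706]
orientation: [0.279, 3.129, 0.0]
force: [-0.6, 0.4, -5.4]
grip_width: 0.013
gripper_force: 59.0
```

```bash
cat > g.py <<'E'
from h import *
np.set_printoptions(precision=4,suppress=True)
from scipy.spatial.transform import Rotation as R
s=bot.read_state()
M=R.from_rotvec(s["orientation"]).as_matrix(); y=np.arctan2(M[1,1],M[0,1])
print("t",s["time_s"],"ee",s["ee_pos"],"jar yaw",(y+np.pi/2)-np.pi,"z",M[:2,2],"q",s["joint_pos"],"w",s["grip_width"],"F",s["force"],s["torque"])
E
python3 g.py
```

```text
t 9.05 ee [0.532  0.2033 0.1706] jar yaw -0.17779119525909026 z [0.0004 0.0002] q [-0.2786  0.3986 -0.167   1.8213  0.0807  0.9277  0.9119] w 0.012953157599265278 F [-0.5506  0.4466 -5.359 ] [-0.0265 -0.0389 -0.0203]
```

Request:
drive_tool:
  rows:
    - [0.5,0,0,-0.2,0,0,0]
    - [0.5,0,0,-0.2,0,0,0]
    - [0.5,0,0,-0.2,0,0,0]
    - [0.5,0,0,-0.1,0,0,0]
    - [0.5,0,0,-0.1,0,0,0]
    - [0.5,0,0,0,0,0,0]
    - [0.5,0,0,0,0,0,0]
    - [0.5,0,0,0,0,0,0]

```text
time_s: 10.05
ee_pos: [0.5319, 0.2032, 0.1624]
orientation: [0.279, 3.129, 0.0]
force: [-0.0, 0.2, -5.0]
grip_width: 0.013
gripper_force: 59.0
```

```bash
python3 g.py
```

```text
t 10.05 ee [0.5319 0.2032 0.1624] jar yaw -0.17773900887913463 z [0. 0.] q [-0.2796  0.4087 -0.166   1.8279  0.0832  0.9117  0.9099] w 0.012971071079881448 F [-0.026   0.161  -5.0045] [ 0.0497  0.0307 -0.0113]
```

Request:
drive_tool:
  rows:
    - [0.5,0,0,-0.1,0,0,0]
    - [0.5,0,0,-0.1,0,0,0]
    - [0.5,0,0,-0.1,0,0,0]
    - [0.5,0,0,-0.1,0,0,0]
    - [0.5,0,0,-0.1,0,0,0]
    - [0.5,0,0,-0.1,0,0,0]
    - [0.5,0,0,0,0,0,0]
    - [0.5,0,0,0,0,0,0]

```text
time_s: 11.05
ee_pos: [0.5317, 0.2033, 0.1562]
orientation: [-0.279, -3.129, -0.0]
force: [-0.7, 0.7, -5.4]
grip_width: 0.0126
gripper_force: 59.0
```

```bash
python3 g.py
```

```text
t 11.05 ee [0.5317 0.2033 0.1562] jar yaw -0.17770712725650073 z [-0.0003  0.0001] q [-0.2804  0.4165 -0.1653  1.8325  0.0849  0.8996  0.9084] w 0.0126157626445172 F [-0.7283  0.723  -5.3642] [ 0.2818  0.3331 -0.0137]
```

Request:
drive_tool:
  rows:
    - [0.5,-0.1,0.1,0,0,0,0]
    - [0.5,0,0,-0.05,0,0,0]
    - [0.5,0,0,-0.05,0,0,0]
    - [0.5,0,0,-0.05,0,0,0]
    - [0.5,0,0,0,0,0,0]
    - [0.5,0,0,0,0,0,0]
    - [0.5,0,0,0,0,0,0]
    - [0.5,0,0,0,0,0,0]

```text
time_s: 12.05
ee_pos: [0.5309, 0.2042, 0.1548]
orientation: [0.279, 3.129, 0.0]
force: [0.4, 0.2, -5.7]
grip_width: 0.0122
gripper_force: 58.9
```

```bash
python3 g.py
```

```text
t 12.05 ee [0.5309 0.2042 0.1548] jar yaw -0.17779425009592664 z [0.0001 0.    ] q [-0.2824  0.4174 -0.1655  1.8348  0.0856  0.8961  0.9055] w 0.012182757687208608 F [ 0.4386  0.1986 -5.7242] [-0.0099  0.0101  0.0046]
```

Request:
drive_tool:
  rows:
    - [0.5,0,0,-0.05,0,0,0]
    - [0.5,0,0,-0.05,0,0,0]
    - [0.5,0,0,-0.05,0,0,0]
    - [0.5,0,0,-0.05,0,0,0]
    - [0.5,0,0,0,0,0,0]
    - [0.5,0,0,0,0,0,0]
    - [0.5,0,0,0,0,0,0]
    - [0.5,0,0,0,0,0,0]

```text
time_s: 13.05
ee_pos: [0.5308, 0.2042, 0.1528]
orientation: [-0.279, -3.129, 0.0]
force: [0.3, 0.1, -4.8]
grip_width: 0.013
gripper_force: 58.9
```

```bash
python3 g.py
```

```text
t 13.05 ee [0.5308 0.2042 0.1528] jar yaw -0.17772526556462642 z [-0. -0.] q [-0.2827  0.42   -0.1652  1.8364  0.0862  0.8922  0.905 ] w 0.013038431178437835 F [ 0.2757  0.0654 -4.8074] [-0.0299 -0.0248 -0.0573]
```

Request:
drive_tool:
  rows:
    - [0.5,0,0,-0.05,0,0,0]
    - [0.5,0,0,-0.05,0,0,0]
    - [0.5,0,0,-0.05,0,0,0]
    - [0.5,0,0,-0.05,0,0,0]
    - [0.5,0,0,-0.05,0,0,0]
    - [0.5,0,0,0,0,0,0]
    - [0.5,0,0,0,0,0,0]
    - [0.5,0,0,0,0,0,0]

```text
time_s: 14.05
ee_pos: [0.5312, 0.2044, 0.1513]
orientation: [0.279, 3.128, 0.001]
force: [-2.1, -2.0, 5.6]
grip_width: 0.0129
gripper_force: 60.3
```

```bash
python3 g.py
```

```text
t 14.05 ee [0.5312 0.2044 0.1513] jar yaw -0.17776026801668365 z [0.001  0.0003] q [-0.283   0.422  -0.1649  1.8374  0.087   0.8881  0.9044] w 0.01286887925357305 F [-2.088  -1.9595  5.5828] [-0.3232  0.7024  0.041 ]
```

The jar is supported at TCP z 0.1513, so its origin is at about 0.071, which is home. I'll release it to let it settle, centre the TCP a little and re-grip.

Request:
drive_tool:
  rows:
    - [3.5,0,0,0,0,0,0]
    - [3.5,0,0,0,0,0,0]
    - [3.5,0,0,0,0,0,0]
    - [3.5,-0.15,0,0.1,0,0,0]
    - [3.5,0,0,0,0,0,0]
    - [3.5,0,0,0,0,0,0]
    - [3.5,0,0,0,0,0,0]
    - [3.5,0,0,0,0,0,0]

```text
time_s: 15.05
ee_pos: [0.5294, 0.2042, 0.1513]
orientation: [-0.279, -3.129, 0.0]
force: [-0.4, -0.5, -0.5]
grip_width: 0.0349
gripper_force: 0.0
```

```bash
python3 g.py; python3 e.py 5 jar_grip; python3 -c "
import cv2,numpy as np
a=cv2.imread('pics/scene5.png')
cv2.imwrite('pics/c5.png',cv2.resize(a[150:290,120:250],(520,560),interpolation=cv2.INTER_CUBIC))"
```

```text
t 15.05 ee [0.5294 0.2042 0.1513] jar yaw -0.1777736132480472 z [-0.0001 -0.    ] q [-0.2835  0.4198 -0.1653  1.8409  0.0866  0.8879  0.9036] w 0.03494768830811055 F [-0.3887 -0.467  -0.4731] [-0.0017  0.0324 -0.0142]
jar_grip scene [212.3 182.3] 0.86
jar_grip top [192.4 178. ] 0.5
   [0.5284 0.2019 0.1615] [0.0023204688836926603, 0.0023204688836927327]
t 15.25 ee [0.5293 0.2042 0.1513] jar yaw 2.9638768098690216 z axis [-0.0001 -0.     -1.    ] q [-0.2835  0.4198 -0.1653  1.8409  0.0866  0.8879  0.9036] w 0.03488353108641079
F [ 0.014  -0.1552 -0.2391  0.0079  0.0043 -0.0212]
```

View pics/c5.png

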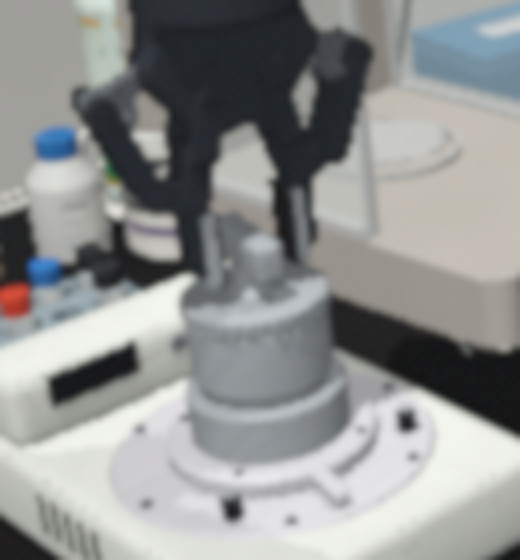

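The jar is fully down: its body stands just above the cup rim (crop y≈400), upright, and the fingers are open. I'll re-grip and start the anticlockwise swing.

Request:
drive_tool:
  rows:
    - [0.5,0,0,0,0,0,0]
    - [0.5,0,0,0,0,0,0]
    - [0.5,0,0,0,0,0,0]
    - [0.5,0,0,0,0,0,0]
    - [0.5,0,0,0,0,0,0.06]
    - [0.5,0,0,0,0,0,0.1]
    - [0.5,0,0,0,0,0,0.1]
    - [0.5,0,0,0,0,0,0]
  force: 60

```text
time_s: 16.25
ee_pos: [0.5294, 0.2039, 0.1515]
orientation: [0.128, -3.139, 0.0]
force: [-0.5, -0.1, 2.5]
grip_width: 0.0128
gripper_force: 58.5
```

```bash
python3 g.py
```

```text
t 16.25 ee [0.5294 0.2039 0.1515] jar yaw 0.08143194459691205 z [-0.     -0.0002] q [-0.2393  0.4236 -0.2206  1.8393  0.1161  0.8913  1.1382] w 0.012825237807705787 F [-0.4883 -0.1289  2.4913] [-0.1713  0.1526  0.0673]
```

Request:
drive_tool:
  rows:
    - [0.5,0,0,0,0,0,0.1]
    - [0.5,0,0,0,0,0,0.1]
    - [0.5,0,0,0,0,0,0.1]
    - [0.5,0,0,0,0,0,0.1]
    - [0.5,0,0,0,0,0,0.1]
    - [0.5,0,0,0,0,0,0.1]
    - [0.5,0,0,0,0,0,0.08]
    - [0.5,0,0,0,0,0,0]

```text
time_s: 17.25
ee_pos: [0.5298, 0.2031, 0.1514]
orientation: [1.163, -2.918, 0.002]
force: [-0.2, -3.4, 3.6]
grip_width: 0.0128
gripper_force: 59.5
```

```bash
python3 g.py
```

```text
t 17.25 ee [0.5298 0.2031 0.1514] jar yaw 0.7587528434515671 z [ 0.0004 -0.0011] q [-0.125   0.4392 -0.3643  1.8351  0.1957  0.9023  1.75  ] w 0.01277281589877202 F [-0.2411 -3.3712  3.5562] [-0.7262 -0.033  -0.0078]
```

Request:
drive_tool:
  rows:
    - [0.5,0,0,0,0,0,0.03]
    - [0.5,0,0,0,0,0,0.02]
    - [0.5,0,0,0,0,0,0]
    - [0.5,0,0,0,0,0,0]
    - [0.5,0,0,0,0,0,0]
    - [0.5,0,0,0,0,0,0]
    - [0.5,0,0,0,0,0,0]
    - [0.5,0,0,0,0,0,0]

```text
time_s: 18.25
ee_pos: [0.5298, 0.2034, 0.1514]
orientation: [-1.239, 2.887, -0.002]
force: [1.7, -4.8, 3.1]
grip_width: 0.013
gripper_force: 64.0
```

```bash
python3 g.py
```

```text
t 18.25 ee [0.5298 0.2034 0.1514] jar yaw 0.8109210031128504 z [ 0.0006 -0.0009] q [-0.1169  0.4408 -0.3752  1.8348  0.2018  0.9031  1.7966] w 0.013003433637607241 F [ 1.6865 -4.8095  3.0959] [-1.3069 -0.3819 -0.3745]
```

Request:
drive_tool:
  rows:
    - [0.5,0,0,0,0,0,-0.06]
    - [0.5,0,0,0,0,0,-0.12]
    - [0.5,0,0,0,0,0,-0.12]
    - [0.5,0,0,0,0,0,-0.12]
    - [0.5,0,0,0,0,0,-0.12]
    - [0.5,0,0,0,0,0,-0.12]
    - [0.5,0,0,0,0,0,-0.12]
    - [0.5,0,0,0,0,0,-0.12]

```text
time_s: 19.25
ee_pos: [0.5296, 0.2046, 0.1514]
orientation: [0.142, 3.138, 0.0]
force: [0.7, -2.8, 2.6]
grip_width: 0.013
gripper_force: 58.5
```

```bash
python3 g.py
```

```text
t 19.25 ee [0.5296 0.2046 0.1514] jar yaw -0.09071020416696385 z [0.0007 0.0002] q [-0.2699  0.421  -0.1832  1.8402  0.0962  0.8883  0.982 ] w 0.012972049209932977 F [ 0.7299 -2.7873  2.5729] [-0.8304 -0.2629  0.1011]
```

Request:
drive_tool:
  rows:
    - [0.5,0,0,0,0,0,-0.1]
    - [0.5,0,0,0,0,0,-0.1]
    - [0.5,0,0,0,0,0,-0.1]
    - [0.5,0,0,0,0,0,-0.1]
    - [0.5,0,0,0,0,0,-0.1]
    - [0.5,0,0,0,0,0,-0.1]
    - [0.5,0,0,0,0,0,-0.08]
    - [0.5,0,0,0,0,0,0]

```text
time_s: 20.25
ee_pos: [0.5297, 0.2055, 0.1514]
orientation: [1.173, 2.914, 0.002]
force: [2.5, -0.3, 1.8]
grip_width: 0.0128
gripper_force: 58.7
```

```bash
python3 g.py
```

```text
t 20.25 ee [0.5297 0.2055 0.1514] jar yaw -0.7653986824840748 z [0.0013 0.0011] q [-0.3846  0.4145 -0.0406  1.844   0.0206  0.8818  0.3705] w 0.012763682956833146 F [ 2.5185 -0.3268  1.8098] [-0.2728 -0.6281  0.1633]
```

Request:
drive_tool:
  rows:
    - [0.5,0,0,0,0,0,-0.03]
    - [0.5,0,0,0,0,0,-0.01]
    - [0.5,0,0,0,0,0,0]
    - [0.5,0,0,0,0,0,0]
    - [0.5,0,0,0,0,0,0]
    - [0.5,0,0,0,0,0,0]
    - [0.5,0,0,0,0,0,0]
    - [0.5,0,0,0,0,0,0]

```text
time_s: 21.25
ee_pos: [0.5296, 0.205, 0.1514]
orientation: [1.234, 2.889, 0.002]
force: [3.5, 3.8, -1.3]
grip_width: 0.0129
gripper_force: 59.3
```

```bash
python3 g.py
```

```text
t 21.25 ee [0.5296 0.205  0.1514] jar yaw -0.8073190987655656 z [0.0008 0.0012] q [-0.3905  0.4142 -0.0321  1.8443  0.0158  0.8822  0.3336] w 0.012903709155797225 F [ 3.5281  3.7632 -1.2518] [ 0.782  -1.061   0.2675]
```

Request:
drive_tool:
  rows:
    - [4,0,0,0,0,0,0]
    - [4,0,0,0,0,0,0]
    - [4,0,0,0,0,0,0]
    - [4,0,0,0,0,0,0]
    - [4,0,0,1,0,0,0]
    - [4,0,0,3,0,0,0]
    - [4,0,0,4,0,0,0]
    - [4,0,0,4,0,0,0]

```text
time_s: 22.25
ee_pos: [0.5293, 0.2041, 0.2732]
orientation: [1.235, 2.889, 0.0]
force: [-0.0, -0.3, -0.0]
grip_width: 0.04
gripper_force: 0.0
```

Request:
drive_tool:
  rows:
    - [4,-3,-4,0,0,0,0]
    - [4,-3,-4,0,0,0,0]
    - [4,0,0,0,0,0,0]
    - [4,0,0,0,0,0,0]
    - [4,0,0,0,0,0,0]
    - [4,0,0,0,0,0,0]
    - [4,0,0,0,0,0,0]
    - [4,0,0,0,0,0,0]

```text
time_s: 23.25
ee_pos: [0.4694, 0.1244, 0.2711]
orientation: [-1.234, -2.889, 0.0]
force: [-0.2, 0.2, 0.3]
grip_width: 0.0399
gripper_force: 0.0
```

```bash
python3 e.py 6 jar_grip; python3 -c "
import cv2,numpy as np
a=cv2.imread('pics/scene6.png')
cv2.imwrite('pics/c6.png',cv2.resize(a[150:290,120:250],(520,560),interpolation=cv2.INTER_CUBIC))"
```

```text
jar_grip scene [210.9 183.3] 0.9
t 23.45 ee [0.4693 0.1242 0.2713] jar yaw 2.333801450232645 z axis [-0.0001  0.     -1.    ] q [-0.3117  0.1334 -0.0026  1.9172  0.0003  1.0911  0.4486] w 0.04031486616617426
F [-0.3606 -0.0462 -0.0093  0.0016 -0.0046  0.0086]
```

View pics/c6.png

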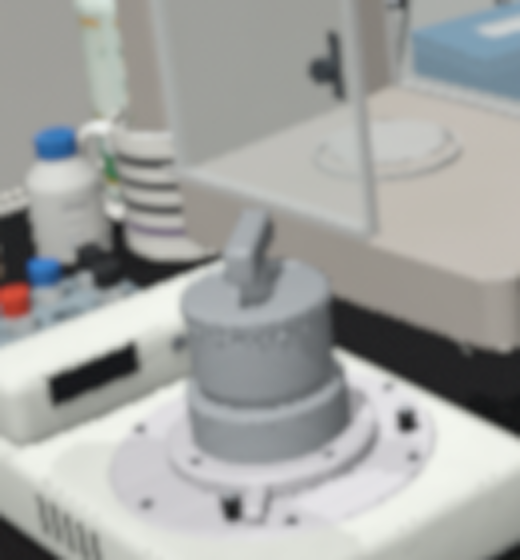

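The jar is released, upright and seated. The head's tab at (258,500) rests against the stop post at (232,508), which is the clockwise stop.

```bash
python3 -c "
from workcell import ticket
print(ticket.hand_in())"
```

```text
the job is handed in; nothing more can be done
None
```

The jar was seated in the cup, swung to the anticlockwise and then the clockwise stop, released upright and seated, and the job is handed in at about 23.5 s of the 67 s allowed; no verdict came back. The camera showed it seated and the head at the clockwise stop, while the anticlockwise stop was judged from wrist torque and tool angle only.

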